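# Swing the bench magnifier over the mushroom and light it

## Robot

A 6-joint arm with a two-finger parallel gripper is mounted at the origin on the work surface. World frame = base frame: x ahead of the robot, y to its left, z up, the work surface at z = 0. Lengths are in mm, angles in degrees, forces in N, time in s.
With the tool pointing down it reaches from about 350 to 850 mm from the base axis. Payload 8.1 kg.
Tool frame: the origin (TCP) lies midway between the tips of the shut fingers; the grasp point (between the pads) lies 19 mm behind it; x points along the fingers, y is the direction in which the jaws open and shut, and the axes are right-handed (so a half turn about x gives the same grasp; the last joint's range is limited). The gripper opens to 85 mm and grips with 20 to 120 N. Pads are 22 mm wide; open, the fingers measure 114 mm over their backs; the gripper's body (76 mm by 85 mm) begins 54 mm behind the grasp point. The pads swing forward as they close: fully open they stand 13 mm farther back than shut.
Start: joints at [-4.893, 7.471, 85.268, -0, 87.261, -4.893], TCP at [600.004, 0.022, 231.292] pointing down, gripper open.
Joint ranges: [-169.43, 169.43], [-51.17, 129.36], [1.28, 143.12], [-76.62, 256.62], [0, 156.53], [-152.29, 152.29]. Speed limits (degrees/s): [136.94, 136.94, 159.86, 180, 180, 180].

## Interface

Orientations are given as [roll, pitch, yaw] about the fixed x, y, z axes, in that order (R = Rz(yaw) Ry(pitch) Rx(roll)).
In Python, from bench import r gives the robot as it stands.
- The arm moves only by the tool move_arm, never from a script. Its argument "deltas" is a list of rows, each a list of 2 entries, a list of its own where there are three numbers: the shift along the tool's x, y, z in mm, then the turn about the tool's x in degrees. A call has 1 to 12 rows; each row is the pose to reach, as a shift and turn from the pose measured when the call began, along the tool's axes at that moment; what a row does not reach only later rows make up. A row lasts 1/8 s, in which the tool goes at most 62.5 mm and 10.7 degrees, less where a joint would pass 70% of its speed; a pose out of reach is approached as far as the arm can. A call with a gripper value outside its range is refused whole. "jaw" is the opening, from -1 (shut) to 1 (fully open), set as the call begins (left out, the last holds). The fingers move at their own pace and stop on an object; "squeeze" is the grip in N (left out, the last holds). Time passes only in rows, so rows that repeat a pose let the fingers close. It gives the time, the measured TCP pose, the force and the opening at its end, in the units of the state.
- r.sense(): the state, without advancing time (a new reading comes with each control period).
- r.snapshot(name): name is "scene" or "side" or "wrist"; returns (picture, depth): 420x560x3 uint8, red, green, blue; 420x560 float32, mm along the optical axis (not along the pixel's ray), 0 where there is no reading.
- r.get_calibration(name): a dict with "fovy" (degrees; the focal length in pixels is half the picture's height over the tangent of half this angle, whatever the lens; pixels are square), "cx", "cy" (the principal point, pixels), "k1" (the pictures are not rectified: a ray, as slopes to the right and down, at radius r is drawn at 1 + k1 r^2 times it, then the intrinsics apply), "position" and "attitude" of the camera in the world; the wrist camera has in their place "tool_from_camera" (4x4, takes a point from camera to tool coordinates, whose origin is the TCP and whose axes are the tool frame's). Camera axes: x right, y down, z forward; pixel columns grow to the right and rows downward; lengths in mm; the calibration is good to about 2 mm. A picture is of the moment at which its call begins: read the wrist's pose just before it. get_calibration takes no time and is no camera call.
- r.hand_in(): hands the job in, once; it reports no verdict.
The state is a dict: "time": time; "joint_pos": joint angles; "qd": joint speeds; "joint_efforts": joint torques, N m; "tool_pos": TCP position; "tcp_rot": TCP orientation; "ft_force": force on the tool from outside, world axes, zero at the start; "wrist_torque": the same for the moment, N m; "finger_gap": finger opening in mm.
Only numpy, scipy, OpenCV 4.12 (cv2) and the standard library are available. Lean on these libraries where they do the work, as an engineer would, in place of code of your own. Each camera call takes 0.05 s, during which the arm holds its last target. There are 200 camera calls.

## Task

Push the arm of the bench magnifier round with a finger until its lens is centred over the white tray that holds the mushroom, then push the lever of the lamp dimmer all the way round to its bright stop, where the row of dots is thickest. Grip and lift nothing, leave every tray and everything else standing where it is, and finish clear of everything.

Things in the scene. Friction and masses are not known exactly. Their poses are not given: they have to be found in the camera images.
- stand: the fixed foot of the bench magnifier: round grey foot 130 mm across, 20 mm high, with a 22 mm steel post. Origin on the table under the post; its -x axis points towards the middle of the row of trays. It does not move
- lens_pivot (a point): point on the upright axis on which the magnifier arm turns, 142 mm above the table, at the arm's mid-height; a black hub 38 mm across and 34 mm high sits around it
- lens_center (a point): centre of the magnifier lens, 200 mm from lens_pivot, 142 mm above the table. The lens is a clear disc in a white rim 100 mm across and 16 mm high (134 to 150 mm above the table); a straight aluminium bar 14 mm wide and 16 mm high (same heights) runs from the hub to the rim, its bare part from 19 to 150 mm from the axis
- lens_arm (a joint): angle of the magnifier arm: 0 when it points along the foot's -x axis, positive anticlockwise seen from above, stops at -1.4 and +1.4 rad. Stiff hinge (0.3 N m, about 2.5 N at 120 mm from the axis); stays where it is left, hardly coasting after slow pushes
- dimmer (a joint): angle of the dimmer lever: 0 (dim stop) when it points along the box's -x axis, growing clockwise seen from above to 1.57 rad (bright stop), when it points along the box's +y axis. Starts between 0 and 0.5. Takes 0.06 N m (about 1.3 N at 45 mm from the axis) and stays where it is left
- dimmer_box: fixed white box 100 x 100 mm, 45 mm high, with a black blade lever on top and a row of black dots that grow towards the bright stop. Origin at the centre of its underside
- dimmer_pivot (a point): point on the dimmer lever's upright axis, over the middle of the box, 67 mm above the table, mid-height of the lever; a black hub 24 mm across, 56 to 80 mm above the table
- dimmer_tip (a point): outer end of the dimmer lever, 65 mm from its axis, 67 mm above the table. The lever is a straight blade 10 mm wide and 20 mm high (57 to 77 mm above the table), 12 mm clear of the box's top
- tray_sample: shallow square white plastic tray, 75 x 75 mm, 18 mm high, walls 3 mm, loose, standing under the circle that the lens sweeps; origin at the centre of its underside. The one that holds the mushroom
- tray_b: shallow square white plastic tray, 75 x 75 mm, 18 mm high, walls 3 mm, loose, standing under the circle that the lens sweeps; origin at the centre of its underside. Holds the small steel weight
- tray_c: shallow square white plastic tray, 75 x 75 mm, 18 mm high, walls 3 mm, loose, standing under the circle that the lens sweeps; origin at the centre of its underside. Holds the flat steel jar lid
- tray_d: shallow square white plastic tray, 75 x 75 mm, 18 mm high, walls 3 mm, loose, standing under the circle that the lens sweeps; origin at the centre of its underside. Empty
- mushroom: dried brown mushroom cap, domed, 48 mm across and 21 mm high, lying in its tray; origin at the centre of its underside. Leave it alone
- weight: knobbed steel balance weight, 22 mm across, 34 mm high; origin under its centre. Leave it alone
- jar_lid: flat steel disc 48 mm across, 8 mm high; origin under its centre. Leave it alone
- vial: small amber vial, 24 mm across, 50 mm high, standing in the gap in the middle of the row of trays; origin under its centre. Leave it alone
- jar: clear jar, 60 mm across, 90 mm high; origin under its centre. Leave it alone
- spatula: spatula 140 mm long lying on the counter to the left in front of the trays; origin at its underside. Leave it alone
- mug: white mug, 76 mm across, 85 mm high; origin under its centre. Leave it alone
- tape: cardboard ring 80 mm across, 20 mm high, lying flat; origin under its centre. Leave it alone
- bottle: amber bottle, 60 mm across, 150 mm high; origin under its centre. Leave it alone

How it is judged:
By the outcome, as a careful person would: the job done as asked, in the order asked, and still so for the second after the job is handed in, with the robot touching nothing.
It also fails if it takes over 64 s, if anything falls off the work surface, if the arm or the gripper's body presses on something with over 40 N, if the wrist force passes 120 N, or if a joint passes its speed limit or range.

## Working session

There is one attempt and no reset: what is moved stays moved. The work goes in short steps, Python scripts to look and compute and a tool call to move; the robot and the scene stay as the last step left them, time stands still between calls to the robot, and variables do not carry over. Pictures are saved under pics/ and viewed, about 8 in all and at most 12, crops included, and the job is handed in when it is done.

Besides the shell and the picture viewer there is one more tool, called after "Request:" by a JSON object that holds its "api" and its "payload", one argument or row to a line. move_arm: Moves the arm, as the interface text tells. Its arguments: {"type":"object","properties":{"deltas":{"type":"array","items":{"type":"array"}},"jaw":{"type":"number"},"squeeze":{"type":"number"}},"required":["deltas"]}

```bash
mkdir -p pics
cat > h.py <<'E'
import numpy as np, cv2
from bench import r
from scipy.spatial.transform import Rotation as R
def cam(name):
    c=r.get_calibration(name); f=210/np.tan(np.radians(c["fovy"]/2))
    K=np.array([[f,0,c["cx"]],[0,f,c["cy"]],[0,0,1]])
    if "tool_from_camera" in c:
        s=r.sense(); T=np.eye(4); T[:3,:3]=R.from_euler("xyz",s["tcp_rot"],degrees=True).as_matrix(); T[:3,3]=s["tool_pos"]
        T=T@np.array(c["tool_from_camera"])
    else:
        T=np.eye(4); a=np.array(c["attitude"]); 
        T[:3,:3]=a if a.shape==(3,3) else R.from_euler("xyz",a,degrees=True).as_matrix(); T[:3,3]=c["position"]
    return K,c["k1"],T
def rays(C,px):
    K,k1,T=C
    px=np.atleast_2d(np.array(px,float)); d=(px-K[:2,2])/K[0,0]; u=d.copy()
    for _ in range(20): u=d/(1+k1*(u**2).sum(1,keepdims=True))
    return u
def onplane(C,px,z):
    T=C[2]; u=rays(C,px); v=np.c_[u,np.ones(len(u))]@T[:3,:3].T
    return T[:3,3]+v*((z-T[2,3])/v[:,2])[:,None]
def withdepth(C,px,dep):
    T=C[2]; u=rays(C,px); return (np.c_[u,np.ones(len(u))]*np.reshape(dep,(-1,1)))@T[:3,:3].T+T[:3,3]
def cloud(C,dep):
    h,w=dep.shape; vv,uu=np.mgrid[:h,:w]
    P=withdepth(C,np.c_[uu.ravel(),vv.ravel()],dep.ravel()).reshape(h,w,3); P[dep<=0]=np.nan; return P
def save(n,p): cv2.imwrite("pics/"+n+".png",p[:,:,::-1])
E
python3 - <<'E'
from h import *
print(r.sense())
for n in ["scene","side","wrist"]:
    print(n,r.get_calibration(n)); C=cam(n); p,d=r.snapshot(n); save(n+"0",p); np.savez("pics/"+n+"0.npz",p=p,d=d,K=C[0],k=C[1],T=C[2])
    print(np.round(C[2],2).tolist(), (d>0).mean())
E
```

```text
{'time': 0.0, 'joint_pos': array([-4.89128512e+00,  7.51534550e+00,  8.53316690e+01,  2.72392536e-04,
        8.72618442e+01, -4.89426595e+00]), 'qd': array([ 0.00320519, -0.03259239,  0.0958682 , -0.0182675 ,  0.07714206,
        0.00834568]), 'joint_efforts': array([-1.90700346e-03, -5.69404185e+01, -5.00557995e+01, -2.19391650e-04,
        1.44415747e-02,  7.24149572e-05]), 'tool_pos': array([5.99430198e+02, 9.14248268e-02, 2.30219064e+02]), 'tcp_rot': array([-95.03745759,  89.89114096, 174.96550997]), 'ft_force': array([-0.46015243, -0.29579643, -0.04307352]), 'wrist_torque': array([ 0.03308351,  0.02242387, -0.00227855]), 'finger_gap': 85.1614991585599}
scene {'fovy': 43.057802572847386, 'cx': 278.47177661094474, 'cy': 213.87732134544598, 'k1': -0.0005551492152010935, 'position': array([ 938.94769154,  725.35348354, 1501.67203071]), 'attitude': array([-148.78276928,   -0.79776333,  153.2789649 ])}
[[-0.89, 0.38, -0.24, 938.95], [0.45, 0.77, -0.46, 725.35], [0.01, -0.52, -0.86, 1501.67], [0.0, 0.0, 0.0, 1.0]] 0.9963350340136055
side {'fovy': 48.17854787865457, 'cx': 275.557074410
[... 231 characters left out ...]
[-0.73, -0.38, 0.57, -643.9], [0.0, -0.83, -0.56, 759.55], [0.0, 0.0, 0.0, 1.0]] 0.9959438775510204
wrist {'fovy': 59.94217390805014, 'cx': 277.8177557153487, 'cy': 206.1772559568783, 'k1': -0.05709245693283921, 'tool_from_camera': array([[-5.81287177e-04, -2.56968475e-01,  9.66419611e-01,
        -1.42702526e+02],
       [ 9.99998657e-01, -1.63018787e-03,  1.68021741e-04,
        -4.14066243e-01],
       [ 1.53226924e-03,  9.66418411e-01,  2.56969077e-01,
        -6.47973995e+01],
       [ 0.00000000e+00,  0.00000000e+00,  0.00000000e+00,
         1.00000000e+00]])}
[[1.0, -0.0, -0.0, 599.33], [-0.0, -0.97, -0.26, 64.84], [-0.0, 0.26, -0.97, 373.03], [0.0, 0.0, 0.0, 1.0]] 0.9959863945578231
```

View pics/scene0.png

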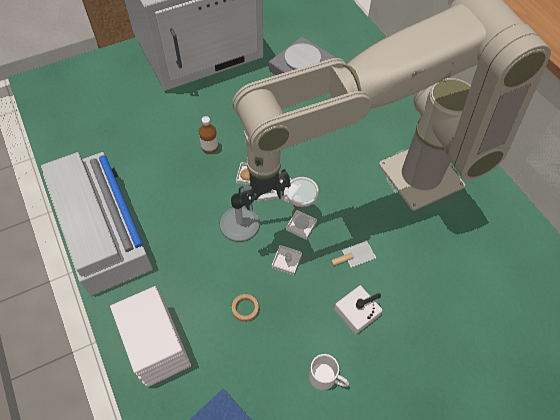

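View pics/side0.png

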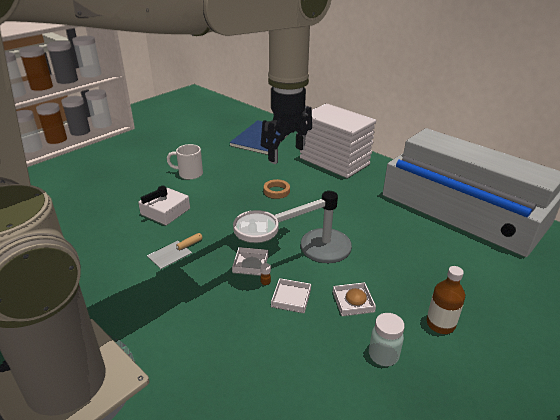

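The scene view shows the dimmer at (358,308) with its lever pointing right and up, the foot at (240,224), the lens at (303,191) and trays at (302,223), (287,260) and (245,173). The side view shows the mushroom tray at (354,298), the empty one at (291,295), the lens at (256,227) and the foot at (326,246). Next I measure these from depth and rays.

```bash
cat >> h.py <<'E'
def load(n):
    z=np.load("pics/%s.npz"%n); return z["p"],z["d"],(z["K"],float(z["k"]),z["T"])
def circ(P):
    A=np.c_[2*P[:,0],2*P[:,1],np.ones(len(P))]; s=np.linalg.lstsq(A,(P[:,:2]**2).sum(1),rcond=None)[0]
    return s[:2],np.sqrt(s[2]+s[0]**2+s[1]**2)
E
python3 - <<'E'
from h import *
print("rough side:"); p,d,C=load("side0"); Ps=cloud(C,d)
for n,px,z in [("foot",(326,246),20),("hub",(330,194),159),("lens",(256,225),150),("tray_m",(354,298),18),("tray_e",(291,295),18),("trayL",(250,262),18),("dim",(164,205),45),("vial",(265,275),25),("jar",(386,340),45),("mug",(188,160),42),("bottle",(445,300),75),("tape",(277,188),10)]:
    print(n,np.round(onplane(C,px,z)[0]),"cloud",np.round(Ps[px[1],px[0]]))
p2,d2,C2=load("scene0"); P2=cloud(C2,d2)
for n,px,z in [("foot",(240,226),20),("lens",(303,191),150),("tray_m",(245,173),18),("tray1",(302,223),18),("tray2",(287,260),18),("dim",(358,308),45),("jar?",(303,55),0)]:
    print(n,np.round(onplane(C2,px,z)[0]),"cloud",np.round(P2[px[1],px[0]]))
# table heights
print("table z", np.nanmedian(Ps[200:240,60:110,2]), np.nanmedian(P2[350:400,440:500,2]))
for nm,p,P in [("side",p,Ps),("scene",p2,P2)]:
    # mushroom/tray white pixels
    hsv=cv2.cvtColor(p,cv2.COLOR_RGB2HSV)
    w=((hsv[...,1]<60)&(hsv[...,2]>120)).astype(np.uint8)
    n,lab,st,ce=cv2.connectedComponentsWithStats(w)
    for i in range(1,n):
        if 40<st[i,4]<5000:
            q=P[lab==i]; q=q[~np.isnan(q[:,0])]
            if len(q) and np.hypot(*np.median(q,0)[:2])<1000: print(nm,st[i],np.round(np.median(q,0)),np.round(np.percentile(q,[2,98],axis=0)).tolist())
    br=cv2.inRange(hsv,(5,80,60),(20,255,255))
    n,lab,st,ce=cv2.connectedComponentsWithStats(br)
    for i in range(1,n):
        if st[i,4]>40:
            q=P[lab==i]; print(nm,"brown",st[i],np.round(np.nanmedian(q,0)))
E
```

```text
rough side:
foot [ 627. -113.   20.] cloud [ 626. -114.   21.]
hub [646. -99. 159.] cloud [ 645. -101.  160.]
lens [448. -50. 150.] cloud [451. -47. 146.]
tray_m [ 529. -267.   18.] cloud [ 528. -268.   19.]
tray_e [ 442. -161.   18.] cloud [ 452. -152.    4.]
trayL [457. -17.  18.] cloud [461. -12.  13.]
dim [440. 299.  45.] cloud [440. 299.  45.]
vial [443. -80.  25.] cloud [442. -82.  27.]
jar [ 456. -390.   45.] cloud [ 436. -399.   69.]
mug [647. 458.  42.] cloud [621. 421.  66.]
bottle [ 599. -433.   75.] cloud [ 578. -439.   95.]
tape [755. 173.  10.] cloud [765. 182.   2.]
foot [648. -81.  20.] cloud [648. -82.  19.]
lens [450. -38. 150.] cloud [450. -38. 150.]
tray_m [ 545. -265.   18.] cloud [ 547. -261.   24.]
tray1 [464.  -4.  18.] cloud [463.  -5.  16.]
tray2 [568.  92.  18.] cloud [566.  89.  10.]
dim [461. 333.  45.] cloud [462. 334.  50.]
jar? [  86. -703.    0.] cloud [ 124. -638.   68.]
table z 0.8425722120935575 1.9856342889598864
side [230 143  38  11  72] [881. 424.   7.] [[861.0, 360.0, 3.0], [904.0, 498.0, 12.0]]
side [167 144  36  35 834] [627. 429.  57.] [[60
[... 3722 characters left out ...]
 25.0]]
scene [342 241  34  27 515] [349. 169.   5.] [[307.0, 133.0, -2.0], [395.0, 200.0, 13.0]]
scene [271 245  31  31 581] [568.  87.   7.] [[522.0, 41.0, -3.0], [613.0, 132.0, 39.0]]
scene [ 334  285   49   50 1202] [469. 337.  46.] [[406.0, 278.0, 6.0], [511.0, 383.0, 54.0]]
scene [309 354  40  37 960] [632. 448.  31.] [[601.0, 413.0, 0.0], [678.0, 500.0, 89.0]]
scene brown [  82    0   53   48 1720] [  695. -1528.  -239.]
scene brown [ 503    0   57   80 1919] [-682. -300.  188.]
scene brown [199 124  18  17 234] [ 612. -417.  102.]
scene brown [240 168  10  12  84] [ 548. -256.   22.]
scene brown [332 254  21  12 126] [415. 165.  20.]
scene brown [232 294  27  28 346] [749. 177.  20.]
```

View pics/wrist0.png

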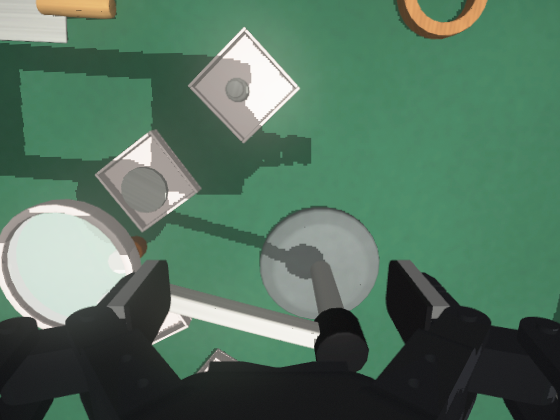

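The wrist view shows the lens at (65,265), the bar running to the hub at (340,330), and the weight and lid trays at (245,85) and (148,182). Now I'll refine the pivot, lens, mushroom tray and dimmer.

```bash
cat > m.py <<'E'
from h import *
def sel(P,c,rad,z0,z1): return (np.hypot(P[...,0]-c[0],P[...,1]-c[1])<rad)&(P[...,2]>z0)&(P[...,2]<z1)
E
python3 - <<'E'
from m import *
S=[(n,)+load(n+"0") for n in("side","scene","wrist")]
for n,p,d,C in S:
    P=cloud(C,d); g=p.mean(2)
    hub=P[sel(P,(646,-97),40,154,168)&(g<90)]
    ft=P[sel(P,(646,-97),90,13,27)]
    print(n,"hub",len(hub),np.round(hub.mean(0)) if len(hub) else 0,"footpct",np.round(np.percentile(ft,[1,99],axis=0)[:,:2]).tolist(), "circ",circ(ft[np.hypot(*(ft[:,:2]-[646,-97]).T)>55]) if len(ft) else 0)
    L=P[sel(P,(450,-46),75,138,156)&(g>110)]
    if len(L): print(" lens n",len(L),np.round(np.percentile(L,[1,99],axis=0)).tolist(),"med",np.round(np.median(L,0)))
    m=sel(P,(458,330),90,58,90)&(g<90); q=P[m]
    if len(q)>5:
        mu=q[:,:2].mean(0); u,s,v=np.linalg.svd(q[:,:2]-mu); t=(q[:,:2]-mu)@v[0]
        print(" lever",len(q),np.round(mu),v[0],np.round([mu+v[0]*t.min(),mu+v[0]*t.max()]))
    b=P[sel(P,(458,330),90,38,52)&(g>110)]
    if len(b)>5: r_=cv2.minAreaRect(b[:,:2].astype(np.float32)); print(" box",r_)
    k=sel(P,(458,330),70,36,56)&(g<90)
    nn,lab,st,ce=cv2.connectedComponentsWithStats(k.astype(np.uint8))
    for i in range(1,nn):print("  dot",st[i,4],np.round(onplane(C,ce[i],45)[0]))
    for nm,c in (("tm",(533,-264)),("te",(448,-156)),("tl",(465,-6)),("tw",(568,88))):
        w=P[sel(P,c,62,12,24)&(g>100)]
        if len(w)>30: r_=cv2.minAreaRect(w[:,:2].astype(np.float32)); print(" ",nm,len(w),np.round(r_[0]),np.round(r_[1]),round(r_[2]))
C=S[0][3]
p=S[0][1]; save("cropd",cv2.resize(S[1][1][270:350,320:400],None,fx=5,fy=5,interpolation=cv2.INTER_CUBIC))
E
```

```text
side hub 132 [ 642. -102.  159.] footpct [[584.0, -159.0], [699.0, -42.0]] circ (array([644.22762673, -98.57614597]), np.float64(58.76224929516528))
 lens n 1129 [[404.0, -93.0, 139.0], [518.0, 2.0, 152.0]] med [453. -50. 145.]
 lever 220 [432. 325.] [-0.99565702  0.09309726] [[469. 322.]
 [393. 329.]]
 box ((457.74261474609375, 325.3546447753906), (103.14201354980469, 100.63967895507812), 9.676301002502441)
  dot 1 [499. 371.  45.]
  dot 1 [475. 381.  45.]
  dot 1 [452. 344.  45.]
  dot 9 [461. 326.  45.]
  dot 1 [423. 345.  45.]
  dot 1 [439. 329.  45.]
  dot 1 [397. 359.  45.]
  dot 1 [425. 329.  45.]
  dot 1 [432. 329.  45.]
  dot 2 [416. 332.  45.]
  tm 389 [ 535. -262.] [81. 76.] 52
  te 260 [ 449. -155.] [78. 75.] 29
  tl 192 [468.  -6.] [84. 76.] 35
scene hub 67 [650. -98. 160.] footpct [[584.0, -156.0], [703.0, -37.0]] circ (array([644.40966642, -96.61859002]), np.float64(59.89936201192577))
 lens n 727 [[405.0, -89.0, 139.0], [503.0, 6.0, 155.0]] med [452. -42. 147.]
 lever 143 [437. 332.] [ 0.99975936 -0.02193668] [[392. 333.]
 [470. 331.]]
 box ((456.2912902832031, 329.1807556152344), (101.57967376708984, 100.35702514648438), 10.396924018859863)
  dot 3 [412. 331.  45.]
  dot 1 [438. 330.  45.]
  dot 1 [461. 333.  45.]
  dot 2 [454. 336.  45.]
  dot 2 [420. 353.  45.]
  dot 4 [428. 360.  45.]
  dot 11 [444. 369.  45.]
  tm 108 [ 545. -271.] [80. 46.] 54
  tl 204 [466.  -5.] [81. 77.] 34
  tw 149 [567.  87.] [80. 76.] 44
wrist hub 1625 [644. -93. 158.] footpct [[584.0, -152.0], [702.0, -39.0]] circ (array([644.45282262, -97.79827707]), np.float64(58.85414720511678))
 lens n 12711 [[407.0, -82.0, 139.0], [500.0, 6.0, 151.0]] med [448. -34. 144.]
  tm 68 [ 519. -220.] [32. 11.] 30
  te 218 [ 478. -178.] [52. 18.] 50
  tl 1284 [466.  -5.] [76. 76.] 35
  tw 1320 [567.  86.] [75. 75.] 43
```

View pics/cropd.png

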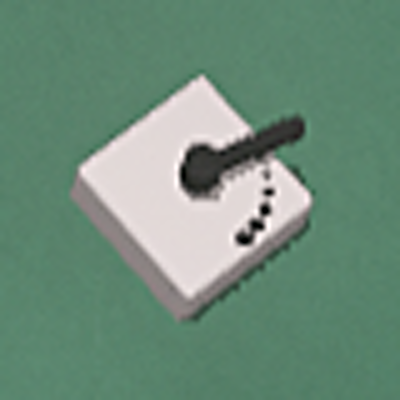

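The pivot is at (644.4,-97.5), the lens at (452,-43) (radius 199.7, bearing 164°) and the mushroom tray at (535,-262) (radius 198, bearing 236°), so the arm must go about 72° anticlockwise. The dimmer axis is near (457,328). Its lever bears about 178°, the bright stop (thickest dot) is at about 100°, and the lever is pushed clockwise. I shut the jaws and set the finger behind the bar.

Request:
{"api": "move_arm", "payload": {
  "deltas": [
    [[0,-31,17],8],
    [[0,-62,34],16],
    [[0,-62,34],16],
    [[30,-62,34],16],
    [[70,-62,34],16],
    [[110,-62,34],16],
    [[110,-62,34],16],
    [[110,-62,34],16]
  ],
  "jaw": -1
}}

```text
time: 1.15
tool_pos: [538.5, -33.8, 122.1]
tcp_rot: [18.0, 90.0, -88.0]
ft_force: [0.6, 0.9, 1.5]
finger_gap: 0.4
```

```bash
cat >> h.py <<'E'
def plan(targets):
    "targets: world (x,y,z,heading of tool z in deg) -> rows in tool axes"
    s=r.sense(); M=R.from_euler("xyz",s["tcp_rot"],degrees=True).as_matrix(); p=s["tool_pos"]
    h=np.degrees(np.arctan2(M[1,2],M[0,2]))%360
    print("t",s["time"],"pos",np.round(p,1),"head",round(h,1),"F",np.round(s["ft_force"],1),"gap",round(s["finger_gap"],1))
    out=[]
    for t in targets:
        d=M.T@(np.array(t[:3])-p); out.append([[int(round(v)) for v in d],round(float(h-t[3]),0)])
    print(out)
def arcpush(piv,rad,off,z,angs,sgn):
    "finger centre behind the lever by off; sgn=+1 anticlockwise push with +z face, -1 clockwise push with -z face"
    T=[]
    for a in angs:
        u=np.radians(a); e=np.array([np.cos(u),np.sin(u)]); n=np.array([-e[1],e[0]])
        q=np.array(piv)+rad*e-sgn*off*n; T.append((q[0],q[1],z,(a+90)%360))
    return T
E
python3 - <<'E'
from h import *
plan(arcpush((644.4,-97.5),120,18,122,list(range(160,195,3)),1))
E
```

```text
t 1.15 pos [538.5 -33.8 122.1] head 254.0 F [0.6 0.9 1.5] gap 0.4
[[[0, 1, 6], 4.0], [[0, 0, 12], 1.0], [[0, -1, 18], -2.0], [[0, -2, 25], -5.0], [[0, -2, 31], -8.0], [[0, -2, 37], -11.0], [[0, -1, 44], -14.0], [[0, -1, 50], -17.0], [[0, 0, 56], -20.0], [[0, 2, 62], -23.0], [[0, 4, 68], -26.0], [[0, 6, 74], -29.0]]
```

Request:
{"api": "move_arm", "payload": {
  "deltas": [
    [[0,0,6],1],
    [[0,0,12],1],
    [[0,-1,18],-2],
    [[0,-2,25],-5],
    [[0,-2,31],-8],
    [[0,-2,37],-11],
    [[0,-1,44],-14],
    [[0,-1,50],-17],
    [[0,0,56],-20],
    [[0,2,62],-23],
    [[0,4,68],-26],
    [[0,6,74],-29]
  ]
}}

```text
time: 2.65
tool_pos: [523.9, -106.8, 123.0]
tcp_rot: [119.3, 90.0, 42.4]
ft_force: [-1.0, 2.8, 1.3]
finger_gap: -0.2
```

Run:
```python
from h import *
plan(arcpush((644.4,-97.5),120,18,122,list(range(196,230,3)),1))
p,d=r.snapshot("side"); save("side1",p)
C=cam("side"); P=cloud(C,d)
```

```text
t 2.65 pos [ 523.9 -106.8  123. ] head 283.1 F [-1.   2.8  1.3] gap -0.2
[[[1, -1, 6], -3.0], [[1, -2, 13], -6.0], [[1, -2, 19], -9.0], [[1, -2, 25], -12.0], [[1, -1, 32], -15.0], [[1, 0, 38], -18.0], [[1, 1, 44], -21.0], [[1, 2, 50], -24.0], [[1, 4, 56], -27.0], [[1, 6, 62], -30.0], [[1, 9, 68], -33.0], [[1, 12, 74], -36.0]]
```

View pics/side1.png

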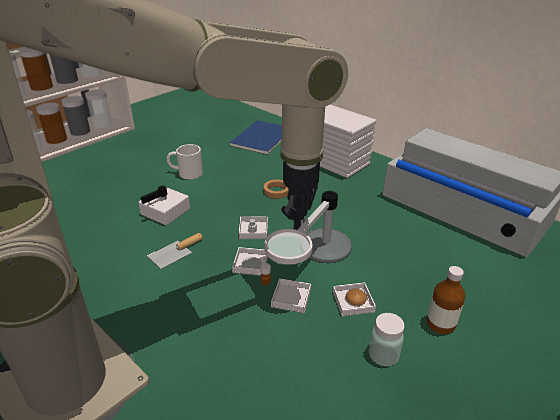

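The lens has swung with the finger and is now at (289,246) in the side view, with a contact force of about 3 N as expected. I continue.

Request:
{"api": "move_arm", "payload": {
  "deltas": [
    [[0,-1,6],-3],
    [[0,-2,13],-6],
    [[0,-2,19],-9],
    [[0,-2,25],-12],
    [[0,-1,32],-15],
    [[0,0,38],-18],
    [[0,1,44],-21],
    [[0,2,50],-24],
    [[0,4,56],-27],
    [[0,6,62],-30],
    [[0,9,68],-33],
    [[0,9,68],-33]
  ]
}}

```text
time: 4.2
tool_pos: [548.6, -172.4, 123.5]
tcp_rot: [22.6, 89.9, -21.2]
ft_force: [-0.1, -0.1, -0.7]
finger_gap: 0.2
```

```bash
cat >> m.py <<'E'
def lens(names=("side","scene")):
    for n in names:
        C=cam(n); p,d=r.snapshot(n); np.savez("pics/L_%s.npz"%n,p=p,d=d,K=C[0],k=C[1],T=C[2]); save("L_"+n+str(int(r.sense()["time"]*100)),p)
        P=cloud(C,d); g=p.mean(2); hsv=cv2.cvtColor(p,cv2.COLOR_RGB2HSV)
        dd=np.hypot(P[...,0]-644.4,P[...,1]+97.5)
        m=(dd>140)&(dd<256)&(P[...,2]>138)&(P[...,2]<156)&(g>90)&(P[...,1]<0)
        q=P[m]; 
        if len(q)<30: print(n,"few",len(q)); continue
        pc=np.percentile(q,[1,99],axis=0)[:,:2]; c,_r=cv2.minEnclosingCircle(q[:,:2].astype(np.float32))
        for nm,c in(("mid",pc.mean(0)),("encl",np.array(c))):
            v=c-[644.4,-97.5]; print(n,nm,len(q),np.round(c,1),"r",round(np.hypot(*v),1),"bearing",round(np.degrees(np.arctan2(v[1],v[0]))%360,1),round(_r,1))
E
python3 - <<'E'
from m import *
lens()
plan(arcpush((644.4,-97.5),120,18,122,[226,227,228,229,230,231,232,233,234,235,236,237],1))
E
```

```text
side mid 1440 [ 504.4 -245.8] r 203.9 bearing 226.6 56.3
side encl 1440 [ 508.4 -238.9] r 196.2 bearing 226.1 56.3
scene mid 146 [ 505.7 -224.4] r 188.0 bearing 222.4 51.0
scene encl 146 [ 504.8 -240.8] r 200.1 bearing 225.7 51.0
t 4.3 pos [ 548.6 -172.   123.5] head 316.2 F [-0.2 -0.1 -0.4] gap 0.4
[[[1, 0, -1], 0.0], [[1, 0, 1], -1.0], [[1, 0, 3], -2.0], [[1, -1, 5], -3.0], [[1, -1, 8], -4.0], [[1, -1, 10], -5.0], [[1, -1, 12], -6.0], [[1, -1, 14], -7.0], [[1, -1, 16], -8.0], [[1, -1, 18], -9.0], [[1, -1, 20], -10.0], [[1, -1, 22], -11.0]]
```

Measured bearing is 226.2° against 226° commanded, so the offset model holds. I push slowly on to about 235.5°, then back off and look with the wrist camera.

Request:
{"api": "move_arm", "payload": {
  "deltas": [
    [[1,0,1],-1],
    [[1,0,3],-2],
    [[1,-1,5],-3],
    [[1,-1,8],-4],
    [[1,-1,10],-5],
    [[1,-1,12],-6],
    [[1,-1,14],-7],
    [[1,-1,16],-8],
    [[1,-1,18],-9],
    [[1,-1,19],-10],
    [[1,-1,19],-10]
  ]
}}

```text
time: 5.68
tool_pos: [561.7, -186.0, 122.5]
tcp_rot: [15.5, 89.9, -18.3]
ft_force: [-2.2, -0.2, -1.2]
finger_gap: -0.0
```

Request:
{"api": "move_arm", "payload": {
  "deltas": [
    [[0,0,-10],0],
    [[0,0,-25],0],
    [[-40,0,-30],0],
    [[-90,0,-40],0],
    [[-130,0,-60],0],
    [[-130,0,-60],0],
    [[-130,0,-60],0]
  ]
}}

```text
time: 6.55
tool_pos: [511.6, -152.3, 252.2]
tcp_rot: [16.6, 89.8, -17.2]
ft_force: [1.1, -0.3, -1.1]
finger_gap: 0.1
```

```bash
python3 - <<'E'
from m import *
plan([])
lens(("side","scene","wrist"))
import os; print(os.listdir("pics"))
p,d,C=load("L_wrist"); P=cloud(C,d)
w=P[sel(P,(533,-262),62,12,24)&(p.mean(2)>100)]; r_=cv2.minAreaRect(w[:,:2].astype(np.float32)); print("tray wrist",len(w),r_)
p,d,C=load("L_side"); P=cloud(C,d)
w=P[sel(P,(533,-262),62,12,24)&(p.mean(2)>100)]; r_=cv2.minAreaRect(w[:,:2].astype(np.float32)); print("tray side",len(w),r_)
E
ls pics/L_*.png; cp $(ls -t pics/L_wrist*.png|head -1) pics/w1.png
```

```text
t 6.55 pos [ 511.6 -152.3  252.2] head 326.2 F [ 1.1 -0.3 -1.1] gap 0.1
[]
side mid 1426 [ 528.9 -264.3] r 202.9 bearing 235.3 56.3
side encl 1426 [ 532.1 -258.5] r 196.3 bearing 235.1 56.3
scene mid 644 [ 531.  -261.9] r 199.7 bearing 235.4 56.1
scene encl 644 [ 530.7 -258.6] r 197.2 bearing 234.8 56.1
wrist mid 7117 [ 521.2 -260.1] r 204.0 bearing 232.8 50.2
wrist encl 7117 [ 529.  -263.2] r 201.9 bearing 235.2 50.2
['side1.png', 'L_wrist.npz', 'scene0.npz', 'L_side425.png', 'L_side.npz', 'L_side660.png', 'side0.png', 'wrist0.png', 'L_scene665.png', 'side0.npz', 'scene0.png', 'L_scene430.png', 'L_wrist670.png', 'cropd.png', 'L_scene.npz', 'wrist0.npz']
tray wrist 591 ((532.7449340820312, -261.80755615234375), (74.71926879882812, 73.85431671142578), 52.345184326171875)
tray side 254 ((534.2783813476562, -262.7323913574219), (80.54290771484375, 76.18223571777344), 52.36442947387695)
pics/L_scene430.png
pics/L_scene665.png
pics/L_side425.png
pics/L_side660.png
pics/L_wrist670.png
```

View pics/w1.png

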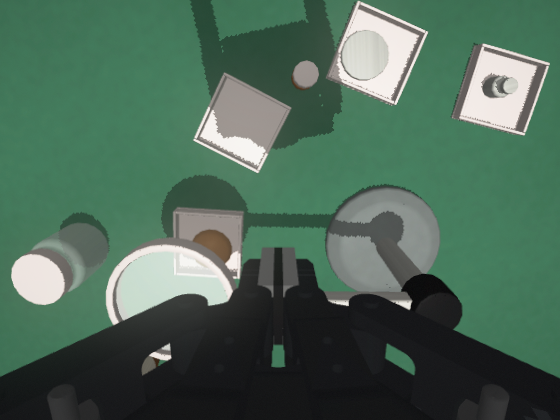

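The wrist view shows the lens rim over the mushroom tray; the lens appears offset only because it is nearer the camera. In numbers, the lens is at about (531,-261) with bearing 235.2°, and the tray is at (532.7,-261.8) with bearing 235.8°. That is about 2 mm apart, and no tray has moved. Next I go to the dimmer.

Run:
```python
from h import *
a=np.array([511.6,-152.3,252]);b=np.array([430,270,252])
plan([(*(a+(b-a)*i/10),326.2-58*i/10) for i in range(1,11)])
```

```text
t 6.7 pos [ 511.  -152.3  250.5] head 326.2 F [ 0.2 -0.2 -0.2] gap 0.1
[[[-1, 31, -30], 6.0], [[-1, 61, -60], 12.0], [[-1, 92, -90], 17.0], [[-1, 122, -121], 23.0], [[-1, 153, -151], 29.0], [[-1, 184, -181], 35.0], [[-1, 214, -212], 41.0], [[-1, 245, -242], 46.0], [[-1, 275, -272], 52.0], [[-1, 306, -302], 58.0]]
```

Request:
{"api": "move_arm", "payload": {
  "deltas": [
    [[0,31,-30],6],
    [[0,61,-60],12],
    [[0,92,-90],17],
    [[0,122,-121],23],
    [[0,153,-151],29],
    [[0,184,-181],35],
    [[0,214,-212],41],
    [[0,245,-242],46],
    [[0,275,-272],52],
    [[0,306,-302],58],
    [[0,306,-302],58],
    [[0,306,-302],58]
  ]
}}

```text
time: 8.2
tool_pos: [430.2, 269.6, 249.6]
tcp_rot: [-63.8, 89.9, -155.5]
ft_force: [-0.1, -0.4, 0.6]
finger_gap: -0.1
```

```bash
cat >> m.py <<'E'
def dimmer(n,tag):
    C=cam(n); p,d=r.snapshot(n); save(tag,p); P=cloud(C,d); g=p.mean(2)
    b=P[sel(P,(457,328),85,38,52)&(g>110)]; print("box",cv2.minAreaRect(b[:,:2].astype(np.float32)))
    q=P[sel(P,(457,328),85,70,79)&(g<90)]; 
    if len(q)>20: print("lever",len(q),cv2.minAreaRect(q[:,:2].astype(np.float32)),cv2.boxPoints(cv2.minAreaRect(q[:,:2].astype(np.float32))).round().tolist())
    k=sel(P,(457,328),70,36,54)&(g<80)
    nn,lab,st,ce=cv2.connectedComponentsWithStats(k.astype(np.uint8))
    for i in range(1,nn):
        if st[i,4]>12:print("  dot",st[i,4],np.round(onplane(C,ce[i],45)[0]))
E
python3 - <<'E'
from m import *
plan([])
dimmer("wrist","wd0")
E
```

```text
t 8.2 pos [430.2 269.6 249.6] head 268.3 F [-0.1 -0.4  0.6] gap -0.1
[]
box ((456.9217529296875, 328.828857421875), (100.95447540283203, 100.55072784423828), 10.482537269592285)
lever 261 ((404.03192138671875, 331.1619873046875), (9.133378982543945, 23.039091110229492), 87.99705505371094) [[392.0, 327.0], [415.0, 326.0], [416.0, 335.0], [393.0, 336.0]]
```

View pics/wd0.png

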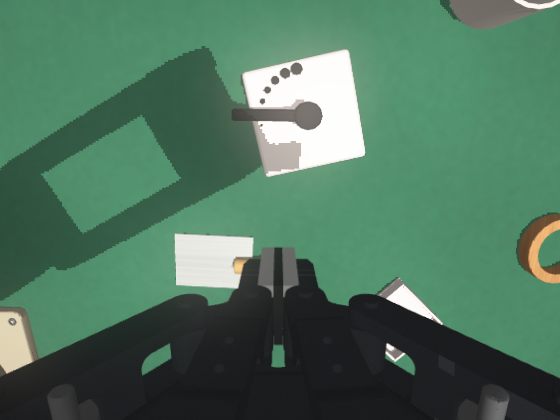

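The wrist view shows the box with its hub at (308,116), the lever pointing left to (235,114), and dots that thicken to (297,69). The box is at (456.9,328.8), yaw 10.5°, and the lever bears 177.4°, so it must go clockwise to 100.5°. I lower the finger on the -y side.

Run:
```python
from h import *
a=arcpush((457,328.8),45,32,62,[177.4],-1)[0]
plan([a[:2]+(z,a[3]) for z in (250,150,62)])
```

```text
t 8.25 pos [430.5 269.2 249.9] head 268.2 F [ 0.3 -1.   1. ] gap -0.1
[[[0, -21, -29], 1.0], [[100, -21, -29], 1.0], [[188, -20, -29], 1.0]]
```

Request:
{"api": "move_arm", "payload": {
  "deltas": [
    [[0,-21,-29],1],
    [[50,-21,-29],1],
    [[100,-21,-29],1],
    [[140,-21,-29],1],
    [[175,-21,-29],1],
    [[187,-21,-29],1],
    [[187,-21,-29],1]
  ]
}}

```text
time: 9.12
tool_pos: [410.1, 298.0, 62.7]
tcp_rot: [-60.2, 89.8, -153.0]
ft_force: [0.0, -0.1, -0.6]
finger_gap: -0.1
```

Run:
```python
from h import *
P=(457,328.8)
plan(arcpush(P,45,24,62,[177],-1)+arcpush(P,45,16,62,list(range(177,120,-6)),-1))
```

```text
t 9.125 pos [410.1 298.   62.7] head 267.1 F [ 0.  -0.1 -0.6] gap -0.1
[[[1, 0, -9], 0.0], [[1, 0, -17], 0.0], [[1, -1, -22], 6.0], [[1, -2, -27], 12.0], [[1, -2, -32], 18.0], [[1, -2, -37], 24.0], [[1, -2, -42], 30.0], [[1, 0, -47], 36.0], [[1, 1, -51], 42.0], [[1, 3, -56], 48.0], [[1, 6, -60], 54.0]]
```

Request:
{"api": "move_arm", "payload": {
  "deltas": [
    [[0,0,-9],0],
    [[0,0,-17],0],
    [[0,-1,-22],6],
    [[0,-2,-27],12],
    [[0,-2,-32],18],
    [[0,-2,-37],24],
    [[0,-2,-42],30],
    [[0,0,-47],36],
    [[0,1,-51],42],
    [[0,3,-56],48],
    [[0,6,-60],54]
  ]
}}

```text
time: 10.5
tool_pos: [419.1, 358.7, 63.5]
tcp_rot: [-13.3, 89.9, -160.3]
ft_force: [-2.6, -0.2, 1.2]
finger_gap: -0.0
```

Run:
```python
from h import *
P=(457,328.8)
plan(arcpush(P,45,16,62,[119,115,111,108,105,103,101,100,99,98,97],-1))
```

```text
t 10.5 pos [419.1 358.7  63.5] head 213.0 F [-2.6 -0.2  1.2] gap -0.0
[[[1, 0, -3], 4.0], [[1, -1, -6], 8.0], [[1, -2, -9], 12.0], [[1, -2, -12], 15.0], [[1, -2, -14], 18.0], [[1, -2, -16], 20.0], [[1, -2, -18], 22.0], [[1, -2, -18], 23.0], [[1, -2, -19], 24.0], [[1, -2, -20], 25.0], [[1, -2, -21], 26.0]]
```

Request:
{"api": "move_arm", "payload": {
  "deltas": [
    [[0,0,-3],4],
    [[0,-1,-6],8],
    [[0,-2,-9],12],
    [[0,-2,-12],15],
    [[0,-2,-14],18],
    [[0,-2,-16],20],
    [[0,-2,-17],22],
    [[0,-2,-18],22],
    [[0,-2,-18],22]
  ]
}}

```text
time: 11.62
tool_pos: [433.1, 370.2, 63.6]
tcp_rot: [6.6, 89.9, -162.4]
ft_force: [-2.1, 0.8, 0.6]
finger_gap: -0.2
```

Run:
```python
from h import *
P=(457,328.8)
plan(arcpush(P,45,16,62,[101,100,99,98,97],-1))
```

```text
t 11.625 pos [433.1 370.2  63.6] head 191.0 F [-2.1  0.8  0.6] gap -0.2
[[[2, 0, 0], 0.0], [[2, 0, 0], 1.0], [[2, 0, -1], 2.0], [[2, -1, -2], 3.0], [[2, -1, -3], 4.0]]
```

Force is still only sliding friction (about 2 N), so I creep on until the stop pushes back.

Request:
{"api": "move_arm", "payload": {
  "deltas": [
    [[0,0,-1],1],
    [[0,0,-2],1],
    [[0,0,-2],1]
  ]
}}

```text
time: 12.0
tool_pos: [433.3, 370.5, 63.4]
tcp_rot: [4.7, 89.7, -165.3]
ft_force: [-11.1, -1.4, 7.4]
finger_gap: -0.0
```

Request:
{"api": "move_arm", "payload": {
  "deltas": [
    [[0,0,-1],0],
    [[0,0,-2],0],
    [[0,0,-2],0]
  ]
}}

```text
time: 12.38
tool_pos: [433.3, 370.5, 63.2]
tcp_rot: [5.9, 89.4, -164.1]
ft_force: [-12.3, -2.0, 8.3]
finger_gap: -0.1
```

The force rose to 11 N with no further motion, so the lever is on its stop. I back off, rise and check.

Request:
{"api": "move_arm", "payload": {
  "deltas": [
    [[0,0,8],0],
    [[0,0,22],0],
    [[-30,0,25],0],
    [[-80,0,25],0],
    [[-130,0,25],0],
    [[-180,0,25],0],
    [[-180,0,25],0],
    [[-180,0,25],0]
  ]
}}

```text
time: 13.38
tool_pos: [410.1, 366.5, 243.1]
tcp_rot: [6.2, 89.4, -163.8]
ft_force: [-0.7, -0.6, -0.7]
finger_gap: -0.0
```

Run:
```python
from m import *
plan([])
dimmer("wrist","wd1")
lens(("side","scene"))
for n in("side","scene"):
    p,d,C=load("L_"+n); P=cloud(C,d); g=p.mean(2)
    for nm,c in (("tm",(533,-262)),("te",(449,-155)),("tl",(466,-5)),("tw",(567,86))):
        w=P[sel(P,c,62,12,24)&(g>100)]
        if len(w)>30: r_=cv2.minAreaRect(w[:,:2].astype(np.float32)); print(n,nm,np.round(r_[0]),np.round(r_[1]),round(r_[2]))
a=cv2.imread("pics/wd1.png")[:300]; b=load("L_scene")[0][120:400,150:450,::-1]; b=cv2.resize(b,(321,300)); a=cv2.resize(a,(470,252)); a=cv2.copyMakeBorder(a,0,48,0,0,0)
cv2.imwrite("pics/fin.png",np.hstack([a,b]))
```

```text
t 13.375 pos [410.1 366.5 243.1] head 190.0 F [-0.7 -0.6 -0.7] gap -0.0
[]
box ((456.47039794921875, 328.37689208984375), (100.06141662597656, 100.79592895507812), 10.614511489868164)
lever 835 ((454.90216064453125, 355.8013610839844), (21.49295425415039, 76.2230453491211), 6.045544147491455) [[440.0, 393.0], [448.0, 317.0], [470.0, 319.0], [462.0, 395.0]]
  dot 30 [438. 368.  45.]
  dot 32 [430. 361.  45.]
  dot 19 [422. 352.  45.]
side mid 1420 [ 528.7 -264.5] r 203.2 bearing 235.3 56.4
side encl 1420 [ 531.5 -258. ] r 196.2 bearing 234.9 56.4
scene mid 652 [ 530.8 -261.6] r 199.6 bearing 235.3 57.2
scene encl 652 [ 530.7 -258. ] r 196.7 bearing 234.7 57.2
side tm [ 535. -263.] [79. 76.] 52
side te [ 448. -155.] [79. 75.] 30
side tl [467.  -6.] [80. 76.] 35
side tw [568.  85.] [80. 74.] 44
scene tm [ 541. -266.] [85. 94.] 52
scene te [ 454. -159.] [86. 93.] 30
scene tl [467. -14.] [88. 93.] 38
scene tw [566.  87.] [79. 75.] 43
```

View pics/fin.png

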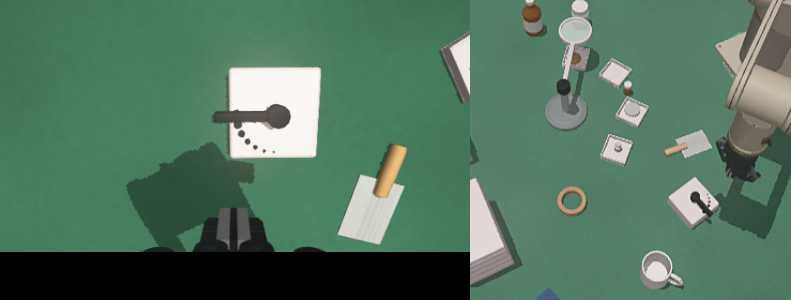

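The lever now lies parallel to the box edge, past the thickest dot. The lens is still at bearing about 235.2° against the tray's 235.8°, and every tray reads where it was. I hand in.

```bash
python3 -c "
from h import *
print(r.hand_in())"
```

```text
the job is handed in; nothing more can be done
None
```

The magnifier lens now sits over the mushroom tray and the dimmer lever is at its bright stop. I did them in that order, handed in just after 13.4 s on the clock, and no verdict was reported.

- **Lens:** I pushed the arm about 71° anticlockwise with the shut fingers. The last check put the lens at bearing about 235.2° and the tray at 235.8°, about 2 mm off centre. The individual lens estimates spread over 2–6 mm.
- **Dimmer:** I pushed the lever clockwise until the force rose from about 2 N to 11–12 N with no further motion. The wrist picture shows it parallel to the box edge, just past the thickest dot.
- **Everything else:** From the side camera all four trays read within about 2 mm of where they started. The scene camera's depth fits for three trays (mushroom, empty, jar lid) came out oversized (85–94 mm against 75) and 5–9 mm off, so I discounted them. I did not measure the loose items separately; none looked moved in the pictures.
- **Finish:** The gripper ended at 243 mm height, touching nothing, with forces back to noise.

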